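# Index the chocolate filling table to the next tin

## Robot

A 6-joint arm with a two-finger parallel gripper is mounted at the origin on the work surface. World frame = base frame: x ahead of the robot, y to its left, z up, the work surface at z = 0. Lengths are in m, angles in rad, forces in N, time in s.
With the tool pointing down it reaches from about 0.3 to 1 m from the base axis. Payload 5.1 kg.
Tool frame: the origin (TCP) lies at the very end of the fingers, on their centre line; the grasp point (between the pads) lies 19 mm behind it (manip.pinch_z is the distance from the TCP to the grasp point, in m); z points along the fingers, y is the line along which they close (so a half turn about z gives the same grasp; the last joint's range is limited). The gripper opens to 95 mm and grips with 3 to 60 N. Pads are 20 mm wide; open, the fingers measure 119 mm over their backs; the gripper's body (75 mm by 180 mm) begins 59 mm behind the grasp point.
Start: joints at [1.047, 0.124, 1.65, -0, 1.367, -0.083], TCP at [0.277, 0.588, 0.175] pointing down, gripper open.
Joint ranges: [-2.61, 2.61], [-1.02, 2.33], [0.03, 2.71], [-1.35, 4.49], [0.32, 2.68], [-2.91, 2.91]. Speed limits (rad/s): [2.57, 2.57, 3.14, 3.14, 3.14, 3.14].

## Interface

Orientations are given as [roll, pitch, yaw] about the fixed x, y, z axes, in that order (R = Rz(yaw) Ry(pitch) Rx(roll)).
In Python, from rig import manip gives the robot as it stands.
- The arm moves only by the tool apply_moves, never from a script. Its argument "deltas" is one flat list of numbers, 5 for each row, row after row: the shift along the tool's x, y, z in units of 50 mm (1.0 is 50 mm), then the turn about the tool's z in units of 8 degrees (1.0 is 8 degrees), then the opening, from 0 (shut) to 1 (fully open). In form: [tx, ty, tz, yaw, gripper, tx, ty, tz, yaw, gripper, ...]. A call has 1 to 10 rows; each row is the pose to reach, as a shift and turn from the pose commanded when the call began, along the tool's axes at that moment; what a row does not reach only later rows make up. A row lasts 1/10 s, in which the tool goes at most 50 mm and 8.59 degrees, less where a joint would pass 70% of its speed; a pose out of reach is approached as far as the arm can. A call with a gripper value outside its range is refused whole. The fingers move at their own pace and stop on an object; "grip_force" is the grip in N (left out, the last holds). Time passes only in rows, so rows that repeat a pose let the fingers close. It gives the time, the measured TCP pose, the force, the opening and the grip force at its end, in the units of the state.
- manip.state(): the state, without advancing time (a new reading comes with each control period).
- manip.camera(name): name is "scene" or "side" or "wrist"; returns a dict with "pixels" (480x640x3 uint8, red, green, blue), "mtx" (3x3 intrinsics, pixels), "world_to_cam" (4x4, takes a point from world to camera coordinates); the wrist camera has in their place "hand_eye" (4x4, takes a point from camera to tool coordinates, whose origin is the TCP and whose axes are the flange's). Camera axes: x right, y up, looking along -z (the intrinsics and any distortion apply to the point x, -y, -z); pixel columns grow to the right and rows downward; lengths in m; the calibration is good to about 2 mm. The wrist camera is an equidistant fisheye: a pixel r from the principal point sees the ray r / f radians off the axis. A picture is of the moment at which its call begins: read the wrist's pose just before it. There is no depth.
- manip.finish_job(): hands the job in; it is judged then, once.
The state is a dict: "time_s": time; "qpos": joint angles; "qvel": joint speeds; "effort": joint torques, N m; "position": TCP position; "tcp_rot": TCP orientation; "force": force on the tool from outside, world axes, zero at the start; "ft_torque": the same for the moment, N m; "width": finger opening in m; "grasp_force": force on a finger pad.
Only numpy, scipy, OpenCV 4.12 (cv2) and the standard library are available. Lean on these libraries where they do the work, as an engineer would, in place of code of your own. Each camera call takes 0.05 s, during which the arm holds its last target. There are 200 camera calls.

## Task

The next chocolate shell has to come under the filling funnel: with the fingertips press the index plunger's black button down and, keeping it pressed, swing the round table clockwise (seen from above) to the next hole, then let the plunger spring up so that the table is locked there. One place only: do not go on past that hole. Grasp and lift nothing; the tins stay seated in their nests, and the bottle, box, bowl and spoon stay where they are.

Things in the scene. Friction and masses are not known exactly. Their poses are not given: they have to be found in the camera images.
- stand: Fixed grey base of the rotary indexing table (it cannot move). A white disc 260 mm across, upper face 56 mm above the work surface, turns on it. Origin: on the vertical turning axis, at the height of the work surface; z up. A filling funnel (96 mm across, 242 mm high) on a slim post (225 mm from the axis, 262 mm high) stands over the disc, 150 degrees clockwise of the plunger at the start.
- turntable (a joint): Angle of the white disc in rad: 0 at the start, grows clockwise seen from above; the next hole is at 1.047 (60 degrees). With the pin in a hole the disc is locked (play 0.01 rad). With the pin clear it turns either way against about 0.1 N m of friction and stays where it is left. The pin springs in when the disc is within about 0.025 rad of a hole.
- plunger (a joint): How far the plunger is pressed in, in m: 0 up (pin in a hole), 0.013 down on its stop; spring force 5 N at the start, 11 N fully down. Past 0.010 the pin is clear and the disc can turn for as long as it is kept pressed. Let go between holes, it rides under the ring at about 0.0095 and springs up to 0 when a hole comes over the pin.
- plunger_top (a point): Centre of the flat top of the plunger's round black button, 40 mm across, 10 mm thick, 168 mm from the axis, 87 mm above the work surface when up. A forked lug on the disc's rim carries it round with the disc; it is pressed straight down. A fingertip pressing on it can drag the disc round by friction. Nothing within 70 mm stands higher than the button.
- next_hole (a point): Centre of the next index hole, on the upper face (42 mm above the work surface) of the fixed steel index ring, 300 mm across, that shows round the white disc. The ring has six 12 mm holes, 60 degrees apart, 140 mm from the axis. The pin, 10 mm thick, carried by a foot below the ring, enters a hole from below, in line between axis and button.
- nozzle (a point): Lower end of the filling funnel's spout, fixed to the stand, 118 mm above the work surface, 88 mm from the turning axis: the filling place. The tin to be filled stands straight below it.
- tin0: Loose aluminium tartlet tin with a brown chocolate shell in it, 64 mm across, 22 mm high, standing on the disc 88 mm from its axis between three steel dowels 8 mm high; below the funnel at the start. Origin: centre of its underside, z up.
- tin1: Loose aluminium tartlet tin with a brown chocolate shell in it, 64 mm across, 22 mm high, standing on the disc 88 mm from its axis between three steel dowels 8 mm high; the next tin to fill: one place counter-clockwise of the funnel (seen from above) at the start. Origin: centre of its underside, z up.
- tin2: Loose aluminium tartlet tin with a brown chocolate shell in it, 64 mm across, 22 mm high, standing on the disc 88 mm from its axis between three steel dowels 8 mm high; 2 places counter-clockwise of the funnel at the start. Origin: centre of its underside, z up.
- tin3: Loose aluminium tartlet tin with a brown chocolate shell in it, 64 mm across, 22 mm high, standing on the disc 88 mm from its axis between three steel dowels 8 mm high; 3 places counter-clockwise of the funnel at the start. Origin: centre of its underside, z up.
- tin4: Loose aluminium tartlet tin with a brown chocolate shell in it, 64 mm across, 22 mm high, standing on the disc 88 mm from its axis between three steel dowels 8 mm high; 4 places counter-clockwise of the funnel at the start. Origin: centre of its underside, z up.
- tin5: Loose aluminium tartlet tin with a brown chocolate shell in it, 64 mm across, 22 mm high, standing on the disc 88 mm from its axis between three steel dowels 8 mm high; 5 places counter-clockwise of the funnel at the start. Origin: centre of its underside, z up.
- squeeze_bottle: Yellowish squeeze bottle with a pointed spout, 54 mm across, 195 mm high, standing near the table. Origin: centre of its underside.
- gift_box: Patterned card box, 90 x 90 x 75 mm. Origin: centre of its underside.
- ramekin: White china bowl, 84 mm across, 45 mm high. Origin: centre of its underside.
- spoon: Steel spoon lying on the work surface, along its own x. Origin: middle of its underside.
Mind the look-alikes: they are no part of the job. Leave any green or pink look-alike of the tin0 alone.

How it is judged:
On the way, in this order (a step that is already met when the one before it is completed fails the run):
1. the plunger is pressed in with the fingers at the first hole (value of joint plunger above 0.008 m and value of joint turntable below 0.2 rad and contact force between the fingers and plunger above 2 N), for 0.1 s.
2. the table has been turned clockwise more than a third of the way to the next hole (value of joint turntable above 0.4 rad), for 0.05 s.
At the end, for the whole second after the job is handed in: The table rests at the next hole clockwise (1.047 rad, within 0.03), plunger up (within 1.5 mm), tin1 under the spout (within 8 mm), all tins flat in their nests (within 4 mm of height), bottle, box, bowl and spoon within 30 mm of where they stood (value of joint turntable between 1.017 and 1.077 rad and value of joint plunger below 0.0015 m and velocity of joint turntable between -0.05 and 0.05 rad/s and horizontal distance between tin1 and nozzle below 0.008 m and z of tin0 in the frame of stand between 0.052 and 0.06 m and z of tin1 in the frame of stand between 0.052 and 0.06 m and z of tin2 in the frame of stand between 0.052 and 0.06 m and z of tin3 in the frame of stand between 0.052 and 0.06 m and z of tin4 in the frame of stand between 0.052 and 0.06 m and z of tin5 in the frame of stand between 0.052 and 0.06 m and distance of each of squeeze_bottle, gift_box, ramekin, spoon from where it was at the start of the episode below 0.03 m); the robot touches nothing.
It fails at once if the table is turned past the next hole (more than 0.35 rad beyond it) (value of joint turntable above 1.4 rad).
It fails at once if the table is turned the wrong way (more than 0.15 rad counter-clockwise) (value of joint turntable below -0.15 rad).
It fails at once if a tin is lifted out of its nest (more than 7 mm) (z of any of tin0, tin1, tin2, tin3, tin4, tin5 in the frame of stand above 0.063 m).
It fails at once if the bottle, box, bowl or spoon is lifted or moved more than 30 mm (distance of any of squeeze_bottle, gift_box, ramekin, spoon from where it was at the start of the episode above 0.03 m).
It also fails if it takes over 45 s, if anything falls off the work surface, if the arm or the gripper's body presses on something with over 40 N, if the wrist force passes 120 N, or if a joint passes its speed limit or range.

## Working session

There is one attempt and no reset: what is moved stays moved. The work goes in short steps, Python scripts to look and compute and a tool call to move; the robot and the scene stay as the last step left them, time stands still between calls to the robot, and variables do not carry over. Pictures are saved under pics/ and viewed, at most 10 in all, crops included, and the job is handed in when it is done.

Besides the shell and the picture viewer there is one more tool, called by a JSON object that holds its "fn" and its "kwargs". apply_moves: Moves the arm, as the interface text tells. Its arguments: {"type":"object","properties":{"deltas":{"type":"array"},"grip_force":{"type":"number"}},"required":["deltas"]}

```bash
mkdir -p pics
python3 - <<'E'
from rig import manip
import cv2,pickle
s=manip.state();print(s['position'],s['tcp_rot'],s['force'],s['width'])
d={}
for n in("scene","side"):
    c=manip.camera(n);d[n]=c;cv2.imwrite(f"pics/{n}0.png",c["pixels"][:,:,::-1])
    print(n,c["mtx"],c["world_to_cam"],[k for k in c])
pickle.dump(d,open("c0.pkl","wb"))
E
```

```text
[0.27698818 0.58721495 0.17351202] [-3.13951079e+00 -1.75744078e-04  2.70079042e+00] [-0.06569778  0.18893979  0.12385779] 0.09470587355480128
scene [[541.47821084   0.         310.48864674]
 [  0.         541.47821084 243.76320874]
 [  0.           0.           1.        ]] [[-0.20125003  0.97945813 -0.01265671  0.12431014]
 [-0.79288349 -0.15529999  0.5892518   0.37760214]
 [ 0.57518189  0.12862224  0.80785031 -1.64512154]
 [ 0.          0.          0.          1.        ]] ['pixels', 'mtx', 'world_to_cam']
side [[506.34575209   0.         312.49471136]
 [  0.         506.34575209 239.96080984]
 [  0.           0.           1.        ]] [[ 0.6861925  -0.72734646 -0.01034261 -0.37869464]
 [ 0.56562837  0.52457655  0.63630495 -0.33914616]
 [-0.45738867 -0.44247776  0.77136829 -0.9785079 ]
 [ 0.          0.          0.          1.        ]] ['pixels', 'mtx', 'world_to_cam']
```

View pics/scene0.png

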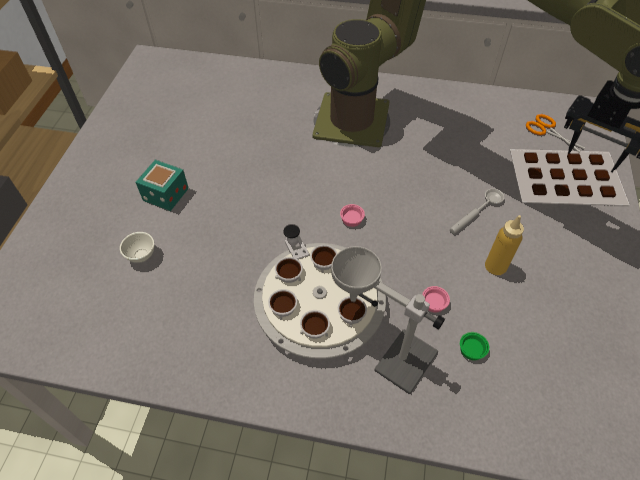

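View pics/side0.png

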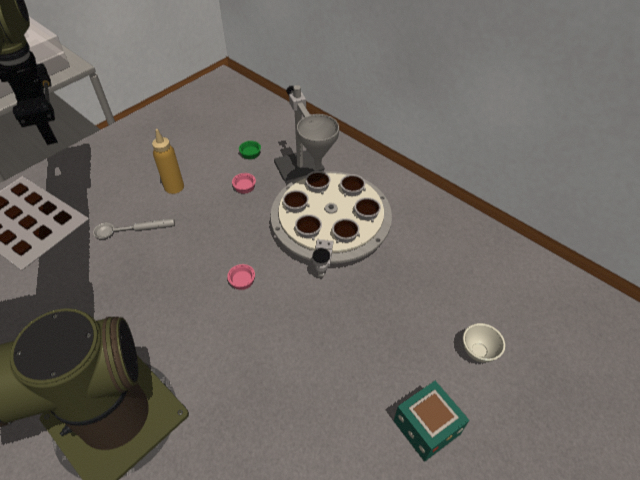

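The scene view shows the button at about (292,231) and the disc centre at (320,293). The funnel is on the right and its post at (415,340). The side view shows the button at (321,256) and the disc hub at (331,208).

```bash
cat > h.py <<'E'
import numpy as np,cv2
def ray(c,uv,z):
    W=c["world_to_cam"];R=W[:3,:3];o=-R.T@W[:3,3];K=c["mtx"]
    d=R.T@np.array([(uv[0]-K[0,2])/K[0,0],-(uv[1]-K[1,2])/K[1,1],-1])
    return o+d*(z-o[2])/d[2]
def blob(m,near,r):
    n,l,s,ce=cv2.connectedComponentsWithStats(m.astype(np.uint8))
    return [(ce[i].round(1),s[i,4],s[i,:4]) for i in range(1,n) if s[i,4]>12 and np.hypot(*(ce[i]-near))<r]
E
python3 - <<'E'
import pickle;from h import *
d=pickle.load(open("c0.pkl","rb"))
for n,b,hub in(("scene",(292,231),(320,292)),("side",(321,256),(331,208))):
    c=d[n];p=c["pixels"].astype(int)
    for x in blob(p.max(2)<60,b,14): print(n,"button",x,ray(c,x[0],.087).round(4))
    w=(p.min(2)>165)&(p.max(2)-p.min(2)>8)
    pts=np.argwhere(w)[:,::-1];pts=pts[np.hypot(*(pts-hub).T)<75]
    P=np.array([ray(c,q,.056)[:2] for q in pts]);h=cv2.convexHull(P.astype(np.float32))
    print(n,"disc",len(pts),cv2.minEnclosingCircle(h), "hub",ray(c,hub,.062).round(4))
    x0,y0=int(hub[0]-100),int(hub[1]-90)
    cv2.imwrite(f"pics/{n}c.png",cv2.resize(c["pixels"][y0:y0+180,x0:x0+200,::-1],None,fx=3,fy=3,interpolation=2))
im=np.hstack([cv2.resize(cv2.imread(f"pics/{n}c.png"),(400,360)) for n in("scene","side")]);cv2.imwrite("pics/both.png",im)
E
```

```text
scene button (array([291.2, 231.1]), np.int32(172), array([284, 225,  16,  13], dtype=int32)) [ 0.516  -0.0666  0.087 ]
scene disc 3713 ((0.6445431709289551, 0.005356164649128914), 0.15015743672847748) hub [0.653  0.0299 0.062 ]
side button (array([320.7, 255.5]), np.int32(206), array([312, 248,  18,  16], dtype=int32)) [ 0.5058 -0.0695  0.087 ]
side disc 2818 ((0.6468149423599243, 0.02689470909535885), 0.1286436766386032) hub [0.6449 0.0247 0.062 ]
```

View pics/both.png

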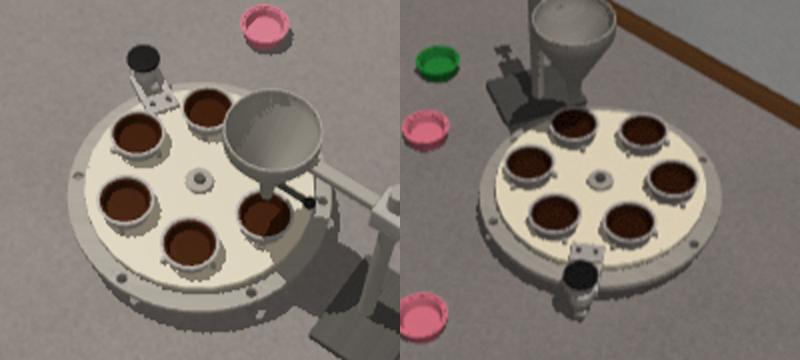

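Both views give the axis at about (0.648, 0.027) and the button at about (0.511, -0.068). That puts the button 167 mm from the axis, against 168 given. The close-ups confirm the funnel is about 150° clockwise of the plunger.

I'll move above the button with the fingers shut and pre-turn the tool 40° counter-clockwise.

{"fn": "apply_moves", "kwargs": {"deltas": [-0.7,-0.7,0,-0.5,0,-1.4,-1.4,0,-1,0,-2.1,-2.1,0,-1.5,0,-2.8,-2.8,0,-2,0,-3.5,-3.5,0,-2.5,0,-4.2,-4.2,0,-3,0,-4.9,-4.9,0,-3.5,0,-5.6,-5.6,0,-4,0,-6.3,-6.3,0,-4.5,0,-7,-7,0,-5,0]}}

```text
time_s: 1.1
position: [0.4445, 0.12, 0.1745]
tcp_rot: [3.142, 0.0, -2.881]
force: [1.0, -0.2, -0.3]
width: 0.0207
grasp_force: 0.0
```

```bash
cat >> h.py <<'E'
from scipy.spatial.transform import Rotation as Ro
def togo(s,p):  # units along tool axes to world point p
    return (Ro.from_euler('xyz',s['tcp_rot']).inv().apply(np.array(p)-s['position'])/.05).round(3)
E
python3 - <<'E'
from rig import manip;from h import *
s=manip.state();print(s['time_s'],s['position'],s['tcp_rot'],s['qpos'],s['width']);print(togo(s,[.511,-.068,.125]))
E
```

```text
1.1 [0.4445319  0.12001941 0.17451601] [ 3.14156509e+00  1.39180074e-04 -2.88117026e+00] [ 1.46999050e-01 -3.13360936e-01  2.05662488e+00  4.37933319e-05
  1.39819354e+00 -1.68422719e+00] 0.02068268343695433
[-0.316 -3.976  0.99 ]
```

{"fn": "apply_moves", "kwargs": {"deltas": [-0.06,-0.8,0.1,0,0,-0.13,-1.6,0.3,0,0,-0.2,-2.4,0.5,0,0,-0.26,-3.2,0.7,0,0,-0.32,-3.98,0.9,0,0,-0.32,-3.98,1,0,0,-0.32,-3.98,1,0,0]}}

```text
time_s: 1.8
position: [0.5096, -0.0667, 0.1231]
tcp_rot: [3.14, -0.003, -2.886]
force: [-0.0, 0.5, 0.5]
width: 0.0005
grasp_force: 0.0
```

Run:
```python
from rig import manip;from h import *
s=manip.state();print(s['time_s'],s['position'],s['tcp_rot'],s['force'],s['width'])
ims=[]
for n,p in(("scene",(292,231)),("side",(321,256))):
    c=manip.camera(n);x,y=p
    K=c["mtx"];W=c["world_to_cam"];q=W[:3,:3]@s['position']+W[:3,3]
    tip=(K[0,2]-K[0,0]*q[0]/q[2],K[1,2]+K[1,1]*q[1]/q[2]);print(n,"tip px",tip)
    ims.append(cv2.resize(c["pixels"][y-50:y+50,x-65:x+65,::-1],(520,400),interpolation=2)[:,60:460])
cv2.imwrite("pics/near.png",np.hstack(ims))
```

```text
1.8 [ 0.50958115 -0.06666148  0.12314538] [ 3.13966274e+00 -2.76070088e-03 -2.88618847e+00] [-0.0252071   0.49099814  0.52477823] 0.0005244497409293193
scene tip px (np.float64(291.1268897110639), np.float64(219.51268779620096))
side tip px (np.float64(320.96649443170696), np.float64(243.46514842811445))
```

View pics/near.png

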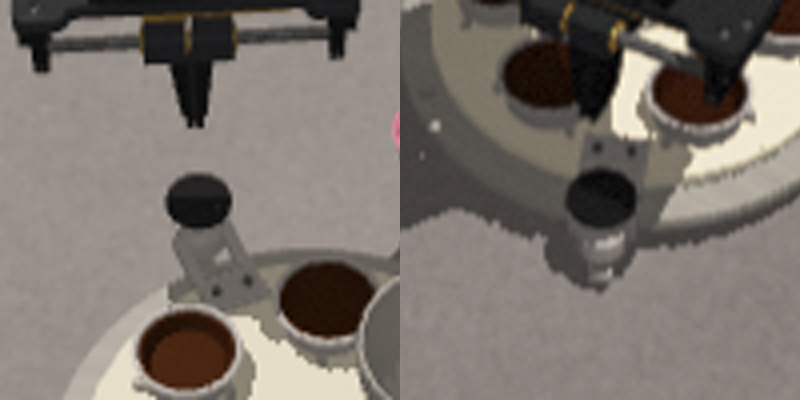

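The fingertips are over the button in both views: the tip column is 291 against the button's 291 in the scene view, and 321 against 321 in the side view. I'll descend to contact and then press gently.

{"fn": "apply_moves", "kwargs": {"deltas": [0,0,0.25,0,0,0,0,0.5,0,0,0,0,0.65,0,0,0,0,0.72,0,0,0,0,0.8,0,0,0,0,0.86,0,0,0,0,0.88,0,0,0,0,0.88,0,0,0,0,0.88,0,0]}}

```text
time_s: 2.8
position: [0.5109, -0.0665, 0.0811]
tcp_rot: [-3.141, 0.001, -2.884]
force: [0.0, 0.8, 0.3]
width: 0.0006
grasp_force: 0.0
```

Run:
```python
from rig import manip;from h import *
s=manip.state();print(s['time_s'],s['position'],s['force'],s['ft_torque'],s['effort'])
ims=[]
for n,p in(("scene",(292,231)),("side",(321,256))):
    c=manip.camera(n);x,y=p
    ims.append(cv2.resize(c["pixels"][y-50:y+50,x-65:x+65,::-1],(520,400),interpolation=2)[:,60:460])
cv2.imwrite("pics/near2.png",np.hstack(ims))
s=manip.state();print(s['time_s'],s['position'],s['force'])
```

```text
2.8 [ 0.5109499  -0.06652432  0.08109388] [0.04834209 0.83648718 0.31283954] [0.0477088  0.05888282 0.01523916] [ 8.79909232e-03 -2.91777241e+01 -3.37403119e+01 -6.51986478e-02
  5.70515147e-02  1.03865880e-04]
2.9 [ 0.51092566 -0.06651177  0.08110317] [ 0.05680896  0.38456976 -0.39497576]
```

View pics/near2.png

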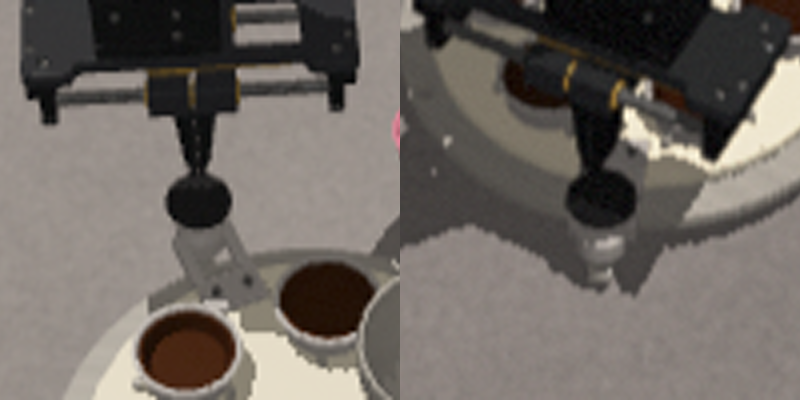

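The pictures show the visible fingertips ending about 20–25 mm above the nominal TCP (crop row 127 against 154 predicted). So there is no contact yet, which agrees with the zero force. I'll keep going down in small steps and watch the force.

{"fn": "apply_moves", "kwargs": {"deltas": [0,0,0.1,0,0,0,0,0.16,0,0,0,0,0.2,0,0,0,0,0.2,0,0]}}

```text
time_s: 3.3
position: [0.5102, -0.0663, 0.0701]
tcp_rot: [3.141, -0.001, -2.884]
force: [-0.2, 0.4, -0.5]
width: 0.0004
grasp_force: 0.0
```

{"fn": "apply_moves", "kwargs": {"deltas": [0,0,0.05,0,0,0,0,0.1,0,0,0,0,0.1,0,0]}}

```text
time_s: 3.6
position: [0.5104, -0.0663, 0.0653]
tcp_rot: [3.141, -0.001, -2.884]
force: [-0.7, -0.4, -0.1]
width: 0.0001
grasp_force: 0.0
```

{"fn": "apply_moves", "kwargs": {"deltas": [0,0,0.04,0,0,0,0,0.08,0,0,0,0,0.08,0,0]}}

```text
time_s: 3.9
position: [0.5104, -0.0664, 0.0614]
tcp_rot: [3.141, -0.001, -2.884]
force: [0.2, 0.1, 0.4]
width: 0.0003
grasp_force: 0.0
```

{"fn": "apply_moves", "kwargs": {"deltas": [0,0,0.04,0,0,0,0,0.06,0,0,0,0,0.06,0,0]}}

```text
time_s: 4.2
position: [0.5105, -0.0664, 0.0585]
tcp_rot: [3.141, -0.0, -2.884]
force: [0.1, 0.1, 0.8]
width: 0.0006
grasp_force: 0.0
```

Run:
```python
from rig import manip;from h import *
s=manip.state();print(s['time_s'],s['position'],s['force'])
ims=[]
for n,p in(("scene",(292,231)),("side",(321,256))):
    c=manip.camera(n);x,y=p
    a=c["pixels"][y-25:y+25,x-25:x+25,::-1].astype(float)
    a=255*(a/255)**.45
    ims.append(cv2.resize(a.astype(np.uint8),(400,400),interpolation=2))
cv2.imwrite("pics/near3.png",np.hstack(ims))
```

```text
4.2 [ 0.5105198  -0.06637947  0.05853811] [0.12033042 0.08160665 0.84418864]
```

View pics/near3.png

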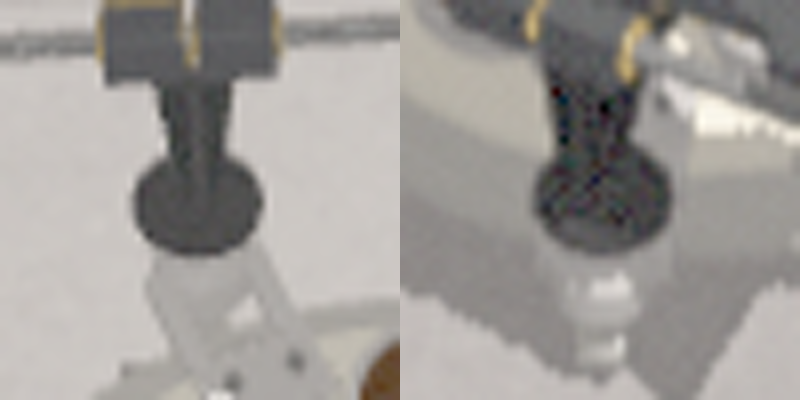

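The fingertips now end at about the button centre in both views (scene crop 200,200; side crop 195,200), so contact is imminent.

{"fn": "apply_moves", "kwargs": {"deltas": [0,0,0.04,0,0,0,0,0.06,0,0,0,0,0.06,0,0]}}

```text
time_s: 4.6
position: [0.5105, -0.0664, 0.0555]
tcp_rot: [3.141, -0.0, -2.884]
force: [0.0, 0.2, -0.1]
width: 0.0007
grasp_force: 0.0
```

{"fn": "apply_moves", "kwargs": {"deltas": [0,0,0.04,0,0,0,0,0.06,0,0,0,0,0.06,0,0]}}

```text
time_s: 4.9
position: [0.5105, -0.0664, 0.0525]
tcp_rot: [3.141, -0.0, -2.884]
force: [0.5, 1.0, 0.5]
width: 0.0005
grasp_force: 0.0
```

Run:
```python
from rig import manip;from h import *;import pickle
d=pickle.load(open("c0.pkl","rb"))
s=manip.state();print(s['time_s'],s['position'],s['force'],s['effort'])
for n,p in(("scene",(292,231)),("side",(321,256))):
    c=manip.camera(n);x,y=p
    for q in(d[n]["pixels"],c["pixels"]):
        m=q.max(2)<60;k=np.argwhere(m[y-2:y+20,x-12:x+12]);print(n,k[:,0].max()+y-2,k[:,1].min()+x-12,k[:,1].max()+x-12,
          [int(m[r,x-20:x+20].sum()) for r in range(y-22,y+14,1)])
```

```text
4.9 [ 0.51049517 -0.06637414  0.05249561] [0.48619512 0.96926104 0.52915016] [-4.31243287e-03 -2.99369287e+01 -3.30079293e+01 -6.45083492e-02
  4.27588227e-02 -1.59584847e-04]
scene 237 284 299 [0, 0, 0, 0, 0, 0, 0, 0, 0, 0, 0, 0, 0, 0, 0, 0, 7, 11, 13, 15, 15, 16, 16, 16, 15, 15, 13, 12, 8, 0, 0, 0, 0, 0, 0, 0]
scene 237 284 299 [19, 19, 21, 27, 22, 25, 21, 22, 17, 9, 9, 9, 9, 8, 8, 8, 8, 11, 13, 15, 15, 16, 16, 16, 15, 15, 13, 12, 8, 0, 0, 0, 0, 0, 0, 0]
side 275 309 332 [3, 1, 0, 0, 0, 0, 0, 0, 0, 0, 0, 0, 0, 0, 2, 8, 12, 14, 15, 17, 17, 17, 17, 18, 18, 17, 17, 20, 16, 6, 9, 11, 11, 5, 4, 5]
side 262 312 329 [37, 32, 28, 22, 15, 10, 9, 11, 14, 15, 13, 12, 11, 11, 11, 12, 13, 15, 17, 17, 17, 18, 18, 18, 17, 15, 15, 11, 8, 0, 0, 0, 0, 0, 0, 0]
```

{"fn": "apply_moves", "kwargs": {"deltas": [0,0,0.04,0,0,0,0,0.06,0,0,0,0,0.06,0,0]}}

```text
time_s: 5.3
position: [0.5105, -0.0664, 0.0495]
tcp_rot: [3.141, -0.0, -2.884]
force: [-0.2, 0.5, -0.4]
width: 0.0008
grasp_force: 0.0
```

{"fn": "apply_moves", "kwargs": {"deltas": [0,0,0.04,0,0,0,0,0.08,0,0,0,0,0.08,0,0]}}

```text
time_s: 5.6
position: [0.511, -0.0666, 0.0463]
tcp_rot: [-3.141, 0.0, -2.884]
force: [-1.8, -0.6, 5.2]
width: 0.0005
grasp_force: 2.5
```

Run:
```python
from rig import manip;from h import *;import pickle
d=pickle.load(open("c0.pkl","rb"))
def tri(a,b):
    A=[]
    for n,(u,v) in(("scene",a),("side",b)):
        p=ray(d[n],(u,v),.1);q=ray(d[n],(u,v),0);A.append((p,(p-q)/np.linalg.norm(p-q)))
    M=sum(np.eye(3)-np.outer(e,e) for _,e in A);return np.linalg.solve(M,sum((np.eye(3)-np.outer(e,e))@p for p,e in A)).round(4)
print("tip @.1231",tri((290.75,212.75),(319.75,236.5)))
print("button",tri((291.2,230.7),(320.7,255)))
# left/right rim extremes row of button top: widest
for n in d: print(n,d[n]["world_to_cam"][:3,:3].T@-d[n]["world_to_cam"][:3,3])
```

```text
tip @.1231 [ 0.508  -0.0659  0.1468]
button [ 0.5103 -0.0669  0.0818]
scene [1.27065603 0.14848424 1.10808256]
side [ 0.00412968 -0.53050207  0.96667366]
```

Run:
```python
from rig import manip;from h import *
ims=[]
for n,p in(("scene",(292,231)),("side",(321,256))):
    c=manip.camera(n);x,y=p
    a=c["pixels"][y-30:y+30,x-30:x+30,::-1].astype(float)
    a=255*(a/255)**.35
    ims.append(cv2.resize(a.astype(np.uint8),(400,400),interpolation=2))
cv2.imwrite("pics/near4.png",np.hstack(ims))
s=manip.state();print(s['time_s'],s['position'],s['force'],s['ft_torque'])
```

```text
5.7 [ 0.51104059 -0.06667081  0.04655074] [-1.18840248 -0.54214515  4.26732129] [-0.01405144  0.35634229  0.0332139 ]
```

View pics/near4.png

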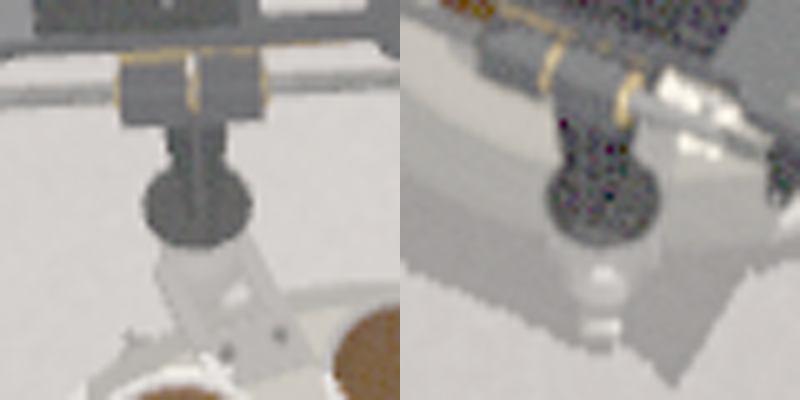

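The fingers are on the button: 5 N of preload with the reading at about 0.0465. I'll press about 11 mm.

{"fn": "apply_moves", "kwargs": {"deltas": [0,0,0.06,0,0,0,0,0.12,0,0,0,0,0.18,0,0,0,0,0.22,0,0,0,0,0.22,0,0]}}

```text
time_s: 6.2
position: [0.5114, -0.0671, 0.0363]
tcp_rot: [-3.14, 0.001, -2.884]
force: [-2.9, -2.5, 8.9]
width: 0.0004
grasp_force: 4.8
```

{"fn": "apply_moves", "kwargs": {"deltas": [0,0,0.03,0,0,0,0,0.05,0,0,0,0,0.05,0,0]}}

```text
time_s: 6.5
position: [0.5116, -0.0674, 0.0343]
tcp_rot: [-3.139, 0.001, -2.884]
force: [-3.6, -0.9, 10.6]
width: 0.0006
grasp_force: 5.2
```

{"fn": "apply_moves", "kwargs": {"deltas": [0,0,0.03,0,0,0,0,0.05,0,0,0,0,0.05,0,0]}}

```text
time_s: 6.8
position: [0.5126, -0.0686, 0.0341]
tcp_rot: [-3.137, 0.002, -2.883]
force: [-6.8, -4.3, 19.5]
width: 0.0004
grasp_force: 9.8
```

Force is 19.5 N at a reading of 0.0341, so the plunger is on its stop. Next I'll compute the arc.

```bash
cat >> h.py <<'E'
C=np.array([.648,.027])
def arc(s,p,degs):  # shifts (units) and yaw units for rigid clockwise turn of tool about C, from commanded xy p
    R=Ro.from_euler('xyz',[np.pi,0,s['tcp_rot'][2]]);p=np.array(p)
    for a in degs:
        q=C+Ro.from_euler('z',-a,degrees=True).as_matrix()[:2,:2]@(p-C)
        v=R.inv().apply([*(q-p),0])/.05;print(a,v.round(2),round(a/8,2),q.round(4))
E
python3 - <<'E'
from rig import manip;from h import *
arc(manip.state(),[.5108,-.0667],[1,3,6,9,12,15,18,21,24,27])
E
```

```text
1 [0.02 0.05 0.  ] 0.12 [ 0.5092 -0.0643]
3 [0.05 0.17 0.  ] 0.38 [ 0.5061 -0.0594]
6 [0.1  0.33 0.  ] 0.75 [ 0.5018 -0.0518]
9 [0.14 0.5  0.  ] 1.12 [ 0.4978 -0.0441]
12 [0.16 0.68 0.  ] 1.5 [ 0.4943 -0.0361]
15 [0.18 0.85 0.  ] 1.88 [ 0.4912 -0.028 ]
18 [0.19 1.02 0.  ] 2.25 [ 0.4886 -0.0197]
21 [0.19 1.2  0.  ] 2.62 [ 0.4863 -0.0113]
24 [0.18 1.37 0.  ] 3.0 [ 0.4846 -0.0028]
27 [0.16 1.54 0.  ] 3.38 [0.4832 0.0058]
```

{"fn": "apply_moves", "kwargs": {"deltas": [0.02,0.05,0,0.12,0,0.05,0.17,0,0.38,0,0.1,0.33,0,0.75,0,0.14,0.5,0,1.12,0,0.16,0.68,0,1.5,0,0.18,0.85,0,1.88,0,0.19,1.02,0,2.25,0,0.19,1.2,0,2.62,0,0.18,1.37,0,3,0,0.16,1.54,0,3.38,0]}}

```text
time_s: 7.8
position: [0.4841, 0.0052, 0.034]
tcp_rot: [-3.139, 0.0, 2.925]
force: [-10.6, -2.8, 24.2]
width: 0.0001
grasp_force: 12.0
```

```bash
cat >> h.py <<'E'
def lug(n,c,ang,z=.058):  # dowel-free check: tin centres (brown) on plane, angle about C mod 60
    p=cv2.cvtColor(c["pixels"],cv2.COLOR_RGB2HSV);r=c["pixels"].astype(int)
    m=((r[:,:,0]-r[:,:,2])>18)&(r.max(2)<130)
    out=[]
    nn,l,s,ce=cv2.connectedComponentsWithStats(m.astype(np.uint8))
    for i in range(1,nn):
        q=ray(c,ce[i],z+.01)[:2]-C
        if s[i,4]>120 and .06<np.hypot(*q)<.115: out.append((round(np.hypot(*q),3),round(np.degrees(np.arctan2(q[1],q[0])),1),int(s[i,4])))
    return out
E
python3 - <<'E'
from rig import manip;from h import *;import pickle
d=pickle.load(open("c0.pkl","rb"))
s=manip.state();print(s['time_s'],s['position'],s['force'])
for n in d: print(n,lug(n,d[n],0));print(lug(n,manip.camera(n),0))
arc(s,[.4832,.0058],[3,6,9,12,15,18,21,24,27,30,33])
E
```

```text
7.8 [0.48411882 0.00521868 0.03402433] [-10.64888533  -2.78961289  24.18318687]
scene [(np.float64(0.091), np.float64(-174.7), 360), (np.float64(0.09), np.float64(-116.4), 395), (np.float64(0.088), np.float64(-56.5), 449), (np.float64(0.088), np.float64(64.8), 431), (np.float64(0.087), np.float64(4.3), 485)]
[(np.float64(0.09), np.float64(-142.3), 377), (np.float64(0.089), np.float64(-83.0), 418), (np.float64(0.087), np.float64(-22.6), 469), (np.float64(0.087), np.float64(38.9), 477)]
side [(np.float64(0.086), np.float64(61.8), 129), (np.float64(0.093), np.float64(7.8), 222), (np.float64(0.091), np.float64(120.2), 252), (np.float64(0.086), np.float64(-51.2), 254), (np.float64(0.084), np.float64(-179.2), 293), (np.float64(0.082), np.float64(-114.7), 295)]
[(np.float64(0.096), np.float64(39.0), 236), (np.float64(0.091), np.float64(-17.6), 256), (np.float64(0.084), np.float64(-78.7), 305), (np.float64(0.08), np.float64(-140.3), 249)]
3 [0.05 0.17 0.  ] 0.38 [0.4823 0.0145]
6 [0.1  0.33 0.  ] 0.75 [0.4819 0.0231]
9 [0.14 0.5  0.  ] 1.12 [0.4819 0.0318]
12 [0.16 0.67 0.  ] 1.5 [0.4824 0.0405]
15 [0.18 0.85 0.  ] 1.88 [0.4833 0.0492]
18 [0.19 1.02 0.  ] 2.25 [0.4847 0.0578]
21 [0.19 1.2  0.  ] 2.62 [0.4865 0.0663]
24 [0.19 1.37 0.  ] 3.0 [0.4888 0.0747]
27 [0.17 1.54 0.  ] 3.38 [0.4915 0.0829]
30 [0.14 1.71 0.  ] 3.75 [0.4947 0.091 ]
33 [0.11 1.88 0.  ] 4.12 [0.4982 0.099 ]
```

The tins show the table at about 26.3° clockwise, moving with the tool. I'll continue 30°.

{"fn": "apply_moves", "kwargs": {"deltas": [0.05,0.17,0,0.38,0,0.1,0.33,0,0.75,0,0.14,0.5,0,1.12,0,0.16,0.67,0,1.5,0,0.18,0.85,0,1.88,0,0.19,1.02,0,2.25,0,0.19,1.2,0,2.62,0,0.19,1.37,0,3,0,0.17,1.54,0,3.38,0,0.14,1.71,0,3.75,0]}}

```text
time_s: 8.9
position: [0.4956, 0.0928, 0.034]
tcp_rot: [3.14, -0.002, 2.401]
force: [-10.4, 2.7, 22.8]
width: 0.0005
grasp_force: 11.5
```

Run:
```python
from rig import manip;from h import *;import pickle
d=pickle.load(open("c0.pkl","rb"))
s=manip.state();print(s['time_s'],s['position'],s['force'],s['tcp_rot'])
for n in d:
    a=[x[1] for x in lug(n,d[n],0)];b=[x[1] for x in lug(n,manip.camera(n),0)]
    # after nominal 60 turn tins coincide with start tins: residual
    print(n,[(round(y,1),round(min(((y-x+180)%360-180 for x in a),key=abs),1)) for y in b])
arc(s,[.4947,.091],[1,2,3,3.5,4,5])
```

```text
8.9 [0.49561198 0.0927539  0.03401916] [-10.38202148   2.73536674  22.81087844] [ 3.13956201e+00 -1.55460666e-03  2.40081644e+00]
scene [(np.float64(-172.2), np.float64(2.5)), (np.float64(-113.2), np.float64(3.2)), (np.float64(-53.4), np.float64(3.1)), (np.float64(68.1), np.float64(3.3)), (np.float64(7.7), np.float64(3.4))]
side [(np.float64(65.8), np.float64(4.0)), (np.float64(10.4), np.float64(2.6)), (np.float64(122.9), np.float64(2.7)), (np.float64(-48.0), np.float64(3.2)), (np.float64(-176.1), np.float64(3.1)), (np.float64(-111.2), np.float64(3.5))]
1 [0.02 0.05 0.  ] 0.12 [0.4958 0.0937]
2 [0.04 0.11 0.  ] 0.25 [0.497  0.0963]
3 [0.05 0.17 0.  ] 0.38 [0.4983 0.0989]
3.5 [0.06 0.19 0.  ] 0.44 [0.4989 0.1002]
4 [0.07 0.22 0.  ] 0.5 [0.4995 0.1015]
5 [0.09 0.28 0.  ] 0.62 [0.5009 0.1041]
```

Direct comparison with the start image leaves about 3.1° to go, consistent across tins and views.

{"fn": "apply_moves", "kwargs": {"deltas": [0.02,0.05,0,0.12,0,0.04,0.11,0,0.25,0,0.05,0.18,0,0.4,0,0.05,0.18,0,0.4,0]}}

```text
time_s: 9.4
position: [0.4999, 0.1018, 0.034]
tcp_rot: [3.138, -0.003, 2.347]
force: [-10.5, 6.1, 22.6]
width: 0.0002
grasp_force: 11.3
```

```bash
cat > res.py <<'E'
from rig import manip;from h import *;import pickle
d=pickle.load(open("c0.pkl","rb"))
s=manip.state();print(s['time_s'],s['position'],s['force'])
for n in d:
    a=[x[1] for x in lug(n,d[n],0)];b=[x[1] for x in lug(n,manip.camera(n),0)]
    r=[round(min(((y-x+180)%360-180 for x in a),key=abs),1) for y in b];print(n,r,np.median(r))
E
python3 res.py
```

```text
9.4 [0.4999122  0.10178126 0.03404025] [-10.46538718   6.09069442  22.60794869]
scene [np.float64(-0.1), np.float64(-0.2), np.float64(-0.3), np.float64(0.0), np.float64(0.0)] -0.1
side [np.float64(0.4), np.float64(-0.3), np.float64(-0.4), np.float64(0.1), np.float64(-0.1), np.float64(0.2)] 0.0
```

The table is aligned to within 0.1° of the next hole, and the side force on the fingers is nearly radial. I'll release straight up.

{"fn": "apply_moves", "kwargs": {"deltas": [0,0,-0.06,0,0,0,0,-0.14,0,0,0,0,-0.24,0,0,0,0,-0.36,0,0,0,0,-0.6,0,0,0,0,-1,0,0,0,0,-1.6,0,0,0,0,-2.2,0,0,0,0,-2.2,0,0]}}

```text
time_s: 10.4
position: [0.5022, 0.0995, 0.1451]
tcp_rot: [3.135, 0.006, 2.347]
force: [0.5, 1.2, 1.1]
width: 0.0005
grasp_force: 0.0
```

```bash
python3 res.py
python3 - <<'E'
from rig import manip;from h import *
ims=[];e=[.648+.168*np.cos(np.radians(154.4)),.027+.168*np.sin(np.radians(154.4)),.087]
for n in("scene","side"):
    c=manip.camera(n);K=c["mtx"];W=c["world_to_cam"];q=W[:3,:3]@e+W[:3,3]
    x,y=int(K[0,2]-K[0,0]*q[0]/q[2]),int(K[1,2]+K[1,1]*q[1]/q[2]);print(n,x,y)
    for b in blob(c["pixels"].max(2)<60,(x,y),14): print(b,ray(c,b[0],.082).round(4))
    ims.append(cv2.resize(c["pixels"][y-50:y+50,x-50:x+50,::-1],(400,400),interpolation=2))
cv2.imwrite("pics/end.png",np.hstack(ims))
E
```

```text
10.4 [0.5021568  0.09953578 0.14506925] [0.49787307 1.21418976 1.10703493]
scene [np.float64(0.1), np.float64(0.5), np.float64(0.0), np.float64(0.3), np.float64(0.4)] 0.3
side [np.float64(1.1), np.float64(0.4), np.float64(0.4), np.float64(0.8), np.float64(0.6), np.float64(0.8)] 0.7
scene 361 235
(array([361.4, 237.4]), np.int32(180), array([354, 231,  16,  14], dtype=int32)) [0.4987 0.0994 0.082 ]
side 264 218
(array([264.2, 220.4]), np.int32(189), array([256, 213,  17,  15], dtype=int32)) [0.495  0.1007 0.082 ]
```

View pics/end.png

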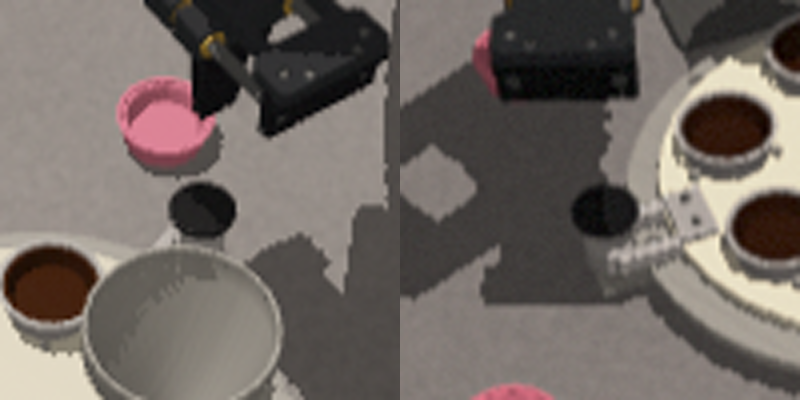

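The button stands clear of the fingers (scene crop 203,210; side crop 605,208). I'll check its height by comparing triangulations from before and now.

Run:
```python
from h import *;import pickle
d=pickle.load(open("c0.pkl","rb"))
def tri(a,b):
    A=[]
    for n,uv in(("scene",a),("side",b)):
        p=ray(d[n],uv,.1);q=ray(d[n],uv,0);A.append((p,(p-q)/np.linalg.norm(p-q)))
    M=sum(np.eye(3)-np.outer(e,e) for _,e in A);x=np.linalg.solve(M,sum((np.eye(3)-np.outer(e,e))@p for p,e in A))
    v=x[:2]-C;return x.round(4),np.hypot(*v).round(4),np.degrees(np.arctan2(v[1],v[0])).round(2)
print(tri((291.2,231.1),(320.7,255.5)));print(tri((361.4,237.4),(264.2,220.4)))
```

```text
(array([ 0.5102, -0.067 ,  0.0801]), np.float64(0.1668), np.float64(-145.7))
(array([0.4964, 0.1005, 0.0802]), np.float64(0.1685), np.float64(154.14))
```

The button is at the same height as at the start (0.0802 against 0.0801) and has turned 60.2°, so the plunger is up and locked. I'll hand in.

```bash
python3 -c "
from rig import manip;print(manip.finish_job())"
```

```text
the job is handed in; nothing more can be done
None
```

I pressed the plunger, swung the table about 60° clockwise to the next hole and let the plunger spring up. The cameras put the button back at its starting height, the fingers were clear, and the job is handed in; the tool gave no verdict.

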